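# Slide the amber filter along the rail into its corner pocket

### The arm

A 7-joint arm with a two-finger parallel gripper is mounted at the origin on the work surface. World frame = base frame: x ahead of the robot, y to its left, z up, the work surface at z = 0. Lengths are in m, angles in rad, forces in N, time in s.
With the tool pointing down it reaches from about 0.4 to 0.85 m from the base axis. Payload 10.4 kg.
Tool frame: the origin (TCP) lies midway between the tips of the shut fingers; the grasp point (between the pads) lies manip.pinch_z behind it (manip.pinch_z is the distance from the TCP to the grasp point, in m); z points along the fingers, y is the direction in which the jaws open and shut (so a half turn about z gives the same grasp; the last joint's range is limited). The gripper opens to 85 mm and grips with 20 to 120 N. Pads are 22 mm wide; open, the fingers measure 114 mm over their backs; the gripper's body (76 mm by 85 mm) begins 54 mm behind the grasp point. The pads swing forward as they close: fully open they stand 13 mm farther back than shut.
Start: joints at [-0.023, 0.332, -0.065, 1.46, 0.022, 1.35, -0.088], TCP at [0.625, 0, 0.231] pointing down, gripper open.
Joint ranges: [-2.6, 2.6], [-0.5, 2.12], [-1.47, 1.34], [0.16, 2.42], [-1.27, 4.41], [0.06, 2.06], [-2.6, 2.6]. Speed limits (rad/s): [2.22, 2.22, 2.79, 2.79, 3.14, 3.14, 3.14].

### API

Orientations are given as a unit quaternion [x, y, z, w].
In Python, from workcell import manip gives the robot as it stands.
- The arm moves only by the shell command python3 -m handwheel 'ROWS' [FORCE]. ROWS is JSON, a list that holds one entry, the list of rows, each a list of 7 numbers: the shift along the tool's x, y, z in m, then the turn, a rotation vector about the tool's x, y, z in rad, then the finger opening in m, from 0 to 0.0854. In form: [[[tx, ty, tz, ax, ay, az, claw], ...]]. A call has 1 to 8 rows; each row is the pose to reach, as a shift and turn from the pose commanded when the call began, along the tool's axes at that moment; what a row does not reach only later rows make up. A row lasts 1/8 s, in which the tool goes at most 62.5 mm and 10.7 degrees, less where a joint would pass 70% of its speed; a pose out of reach is approached as far as the arm can. A call with a gripper value outside its range is refused whole. The fingers move at their own pace and stop on an object; FORCE is the grip in N (left out, the last holds). Time passes only in rows, so rows that repeat a pose let the fingers close. It gives the time, the measured TCP pose, the force and the opening at its end, in the units of the state.
- manip.get_obs(): the state, without advancing time (a new reading comes with each control period).
- manip.camera(name): name is "scene" or "side" or "wrist"; returns the picture (420x560x3 uint8, blue, green, red); there is no depth.
- manip.calibration(name): a dict with "fx", "fy", "cx", "cy" (pixels), "k1" (the pictures are not rectified: a ray, as slopes to the right and down, at radius r is drawn at 1 + k1 r^2 times it, then the intrinsics apply), "view" (4x4, takes a point from world to camera coordinates); the wrist camera has in their place "tool_from_camera" (4x4, takes a point from camera to tool coordinates, whose origin is the TCP and whose axes are the flange's). Camera axes: x right, y up, looking along -z (the intrinsics and any distortion apply to the point x, -y, -z); pixel columns grow to the right and rows downward; lengths in m; the calibration is good to about 2 mm. A picture is of the moment at which its call begins: read the wrist's pose just before it. calibration takes no time and is no camera call.
- manip.hand_in(): hands the job in, once; it reports no verdict.
The state is a dict: "clock": time; "joint_pos": joint angles; "joint_velocities": joint speeds; "tau": joint torques, N m; "position": TCP position; "ee_rot": TCP orientation; "ft_force": force on the tool from outside, world axes, zero at the start; "torque": the same for the moment, N m; "grip_width": opening from 0.0 (shut) to 1.0 (fully open).
Only numpy, scipy, OpenCV 4.12 (cv2) and the standard library are available. Lean on these libraries where they do the work, as an engineer would, in place of code of your own. Each camera call takes 0.05 s, during which the arm holds its last target.

### The job

On the dark positioning plate, push the amber filter square against the long rail with the fingertips, well before it gets to a pocket, then slide it along the rail until it is fully home in the corner of the pocket with the green spot. Do not pick it up or tip it; it stays flat on the plate throughout. Leave the blue filter, the jar and the tube rack where they are, and finish clear of everything.

Things in the scene. Friction and masses are not known exactly. Their poses are not given: they have to be found in the camera images.
- plate: Fixed dark steel plate on the bench, 170 mm (its x) by 360 mm (its y), 10 mm thick; origin at the centre of its underside, z up, x away from the robot, turned up to 17 degrees either way. Rail on its far side and a corner pocket at each end (mirror images), all standing 12 mm above its top. Its top is 10 mm above the bench.
- rail (a point): Aluminium rail, 14 mm thick, along plate y: this point is the middle of the top edge of its inner (robot-side) face, at plate x +50 mm, y 0, 22 mm above the bench. Axes as the plate's.
- left_pocket (a point): Pocket at the plate's +y end, 40 mm wide, open to the middle. This point: mid-width, top edge of its end stop's inner face (plate x +30, y +150, 22 mm above the bench). Walls: the rail, the end stop (plate x 0 to 50) and opposite the rail a lip 10 mm thick, inner face at plate x +10, from y 150 to 120 mm, then splayed away from the rail to about y 105.
- right_pocket (a point): The mirror-image pocket at the plate's -y end; this point at plate x +30, y -150 mm, 22 mm above the bench.
- green_spot: Flat green disc, 26 mm across, painted on the floor of the wanted pocket (either end). Origin on the plate's top (10 mm above the bench), exactly below the centre of a filter that is fully home: plate x +32, y +128 or -128 mm. Axes parallel to the plate's.
- white_spot: The same disc in white, in the other pocket, which stays empty.
- amber_filter: Loose white-framed block, amber window on top: 36 (its x) by 44 (its y) by 14 mm high, 35-70 g, origin centre of underside. Starts off the rail, centre at plate x -35 to -10, y within 50 mm of 0, turned up to 29 degrees. Slides with ordinary friction. Home: a 44 mm face against the rail, a 36 mm face against the end stop, 4 mm play to the lip; its rear 14 mm stands clear of the lip.
- blue_filter: Bystander: a like block, 36 x 44 x 14 mm, with a blue window, loose on the plate's near left corner (about plate x -55, y +145 mm). Origin at the centre of its underside.
- jar: Bystander: small loose jar with blue lid, 42 mm across, 55 mm tall, on the bench beyond the rail. Origin at the centre of its underside.
- tube_rack: Bystander: loose white rack of small amber tubes with red and grey caps, 60 mm (x) by 130 mm (y), 54 mm tall with the caps, on the bench off the right end of the plate. Origin at the centre of its underside.
Not all that is in view belongs to the job. Leave any pink or turquoise look-alike of the amber_filter alone.

How it is judged:
On the way:
1. the amber filter lies square against the rail (within 3 mm and 6 degrees), its centre still more than 45 mm from either spot (x of amber_filter in the frame of plate above 0.029 m and angle between the y axis of amber_filter and the y axis of plate, either way round below 0.105 rad and horizontal distance between amber_filter and green_spot above 0.045 m and horizontal distance between amber_filter and white_spot above 0.045 m), for 0.2 s.
At the end, for the whole second after the job is handed in: The amber filter lies flat and still in the pocket with the green spot, within 3 mm of the rail and of the end stop and within 4 degrees of square; the blue filter, jar and rack within 15 mm of where they began (x of amber_filter in the frame of green_spot between -0.003 and 0.003 m and y of amber_filter in the frame of green_spot between -0.003 and 0.003 m and angle between the y axis of amber_filter and the y axis of plate, either way round below 0.07 rad and z of amber_filter in the frame of green_spot between -0.002 and 0.002 m and angle between amber_filter's own z axis and vertical below 0.05 rad and linear speed of amber_filter below 0.01 m/s and distance of each of blue_filter, jar, tube_rack from where it was at the start of the episode below 0.015 m); the robot touches nothing.
It fails at once if the amber filter is lifted more than 5 mm off the plate or tipped by more than 14 degrees (z of amber_filter in the frame of plate above 0.015 m or angle between amber_filter's own z axis and vertical above 0.25 rad).
It fails at once if the blue filter, the jar or the tube rack is moved more than 15 mm or tipped (distance of any of blue_filter, jar, tube_rack from where it was at the start of the episode above 0.015 m or angle between any of blue_filter, jar, tube_rack's own z axis and vertical above 0.25 rad).
It also fails if it takes over 48 s, if anything falls off the work surface, if the arm or the gripper's body presses on something with over 40 N, if the wrist force passes 120 N, or if a joint passes its speed limit or range.

## Working session

There is one attempt and no reset: what is moved stays moved. The work goes in short steps, Python scripts to look and compute and a shell command to move; the robot and the scene stay as the last step left them, time stands still between calls to the robot, and variables do not carry over. Pictures are saved under pics/ and viewed, and the job is handed in when it is done.

```bash
ls; mkdir -p pics
python3 - <<'E'
from workcell import manip
import cv2
o=manip.get_obs()
print({k:o[k] for k in o})
print(manip.pinch_z)
for n in ("scene","side","wrist"):
    print(n,manip.calibration(n))
    cv2.imwrite(f"pics/{n}0.png",manip.camera(n))
E
```

```text
pics
{'clock': 0.0, 'joint_pos': array([-0.02262004,  0.33288989, -0.06469278,  1.46093546,  0.02160948,
        1.34991654, -0.08850185]), 'joint_velocities': array([ 0.00214307, -0.00062467, -0.0012637 ,  0.0013116 , -0.00046422,
        0.00052175,  0.00113263]), 'tau': array([ 4.98105128e-04, -6.25449800e+01,  4.97091911e-02, -3.91610491e+01,
        1.63588714e-02,  9.83294769e-03, -6.01235030e-06]), 'position': array([ 6.24620932e-01, -8.09352506e-07,  2.30507469e-01]), 'ee_rot': array([ 7.07094460e-01,  7.07118729e-01, -5.41124649e-04, -4.85080441e-04]), 'ft_force': array([0.24999878, 0.16821535, 0.56179698]), 'torque': array([0.0423326 , 0.00454607, 0.02003291]), 'grip_width': 0.999034840826511}
0.0187
scene {'fx': 451.9185079210202, 'fy': 451.9185079210202, 'cx': 278.714378656787, 'cy': 210.85301750212386, 'k1': -0.03596414574824609, 'view': array([[-0.48597496,  0.87384482,  0.01495243,  0.29092119],
       [-0.68563433, -0.39180252,  0.61351149,  0.36294942],
       [ 0.54197223,  0.28789932,  0.78954422, -1.15211532],
       [ 0.        ,  0.        ,  0.        ,  1.    
[... 193 characters left out ...]
266 , -0.51059009],
       [ 0.28008581,  0.54624179,  0.78941234, -0.19669975],
       [-0.38773374, -0.6878955 ,  0.61356526, -1.03152258],
       [ 0.        ,  0.        ,  0.        ,  1.        ]])}
wrist {'fx': 309.907050964291, 'fy': 309.907050964291, 'cx': 280.827742905243, 'cy': 208.59743134277988, 'k1': -0.006665571564036271, 'tool_from_camera': array([[-2.16569565e-04,  9.49676061e-01,  3.13233669e-01,
         8.08370027e-02],
       [ 9.99999870e-01,  3.50457328e-04, -3.71133150e-04,
         1.29435266e-03],
       [-4.62231303e-04,  3.13233548e-01, -9.49676014e-01,
        -1.42709684e-01],
       [ 0.00000000e+00,  0.00000000e+00,  0.00000000e+00,
         1.00000000e+00]])}
```

View pics/scene0.png

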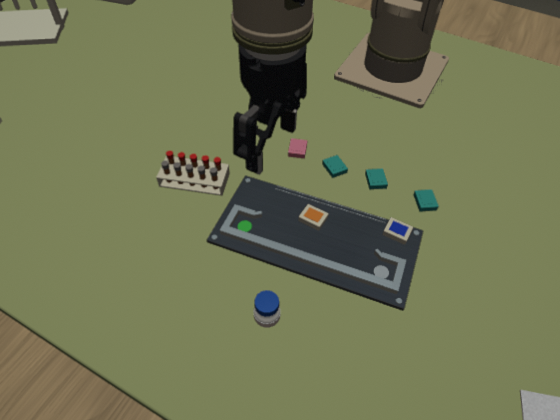

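View pics/side0.png

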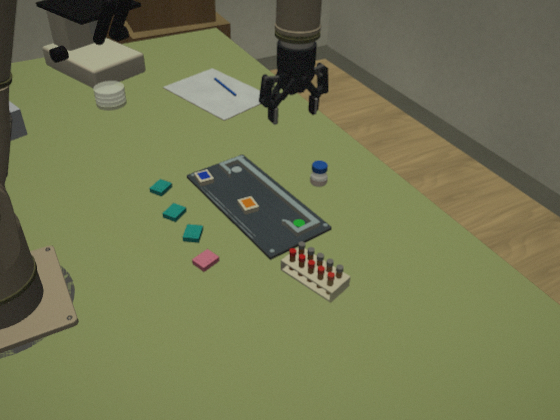

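View pics/wrist0.png

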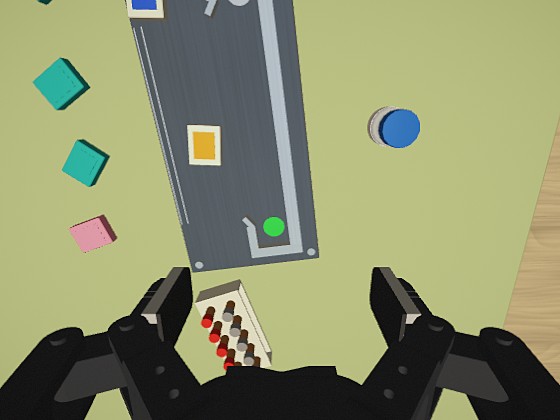

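The task objects in the wrist picture: amber filter at (204,146), green spot at (274,227), inside the pocket at the -y (tube rack) end. The white spot is at (381,272) in the scene picture. The teal and pink blocks lie off the plate and are look-alikes. Next I measure.

```bash
cat > h.py <<'E'
import numpy as np, cv2
from scipy.spatial.transform import Rotation as R
from workcell import manip
def pose(o):
    T=np.eye(4);T[:3,:3]=R.from_quat(o["ee_rot"]).as_matrix();T[:3,3]=o["position"];return T
def rays(n,px,T=None):
    c=manip.calibration(n)
    K=np.array([[c["fx"],0,c["cx"]],[0,c["fy"],c["cy"]],[0,0,1]])
    u=cv2.undistortPoints(np.array(px,float).reshape(-1,1,2),K,np.array([c["k1"],0,0,0.])).reshape(-1,2)
    d=np.c_[u[:,0],-u[:,1],-np.ones(len(u))]
    W=T@c["tool_from_camera"] if n=="wrist" else np.linalg.inv(c["view"])
    return W[:3,3],d@W[:3,:3].T
def onz(n,px,z,T=None):
    o,d=rays(n,px,T); return o+d*((z-o[2])/d[:,2])[:,None]
def mask(im,lo,hi): return cv2.inRange(cv2.cvtColor(im,cv2.COLOR_BGR2HSV),lo,hi)
def blobs(m,amin=30):
    return sorted([c for c in cv2.findContours(m,cv2.RETR_EXTERNAL,cv2.CHAIN_APPROX_NONE)[0] if cv2.contourArea(c)>amin],key=cv2.contourArea,reverse=True)
def cen(c):
    m=cv2.moments(c);return m["m10"]/m["m00"],m["m01"]/m["m00"]
AMB=((8,120,120),(28,255,255)); GRN=((50,120,100),(70,255,255)); BLU=((105,140,80),(130,255,255))
E
python3 - <<'E'
from h import *
T=pose(manip.get_obs())
for n in("scene","side","wrist"):
    im=cv2.imread(f"pics/{n}0.png")
    t=T if n=="wrist" else None
    for nm,r,z in(("amb",AMB,.024),("grn",GRN,.010),("blu",BLU,.024)):
        for c in blobs(mask(im,*r),40)[:4]:
            p=cen(c);print(n,nm,np.round(p),cv2.contourArea(c),onz(n,[p],z,t)[0].round(4))
            if nm=="amb": 
                w=onz(n,c.reshape(-1,2),z,t)[:,:2]*1000
                print("  rect mm",cv2.minAreaRect(w.astype(np.float32)))
# white spots: bright low-sat on plate
for n in("scene","side"):
    im=cv2.imread(f"pics/{n}0.png")
    m=mask(im,(0,0,165),(180,60,255))
    for c in blobs(m,30)[:12]: print(n,"white",np.round(cen(c)),cv2.contourArea(c),onz(n,[cen(c)],.010)[0].round(4))
im=cv2.imread("pics/wrist0.png")
for nm,p in(("rail",(282,150)),("plate",(165,150)),("spotw",(240,2)),("frame",(192,130))): print(nm,im[p[1],p[0]])
cv2.imwrite("pics/w_crop.png",cv2.resize(im[0:270,120:330],None,fx=2.2,fy=2.2))
im=cv2.imread("pics/scene0.png");cv2.imwrite("pics/s_crop.png",cv2.resize(im[170:300,200:430],None,fx=3.4,fy=3.4,interpolation=cv2.INTER_CUBIC))
E
```

```text
scene amb [313. 214.] 137.5 [0.5384 0.0385 0.024 ]
  rect mm ((538.3045043945312, 38.35122299194336), (29.47178840637207, 22.86496353149414), 88.69084930419922)
scene grn [245. 226.] 106.5 [ 0.6138 -0.0635  0.01  ]
scene blu [266. 302.] 382.0 [0.7327 0.0516 0.024 ]
scene blu [398. 228.] 121.5 [0.4899 0.1858 0.024 ]
side amb [248. 202.] 65.5 [0.5407 0.0425 0.024 ]
  rect mm ((540.4786376953125, 42.83243942260742), (29.31620216369629, 23.345407485961914), 87.7441177368164)
side grn [298. 222.] 59.0 [ 0.617  -0.0584  0.01  ]
side blu [320. 165.] 83.0 [0.7712 0.0975 0.024 ]
wrist amb [204. 145.] 514.5 [0.54  0.04  0.024]
  rect mm ((540.1657104492188, 39.833343505859375), (29.217187881469727, 23.30939292907715), 88.01512908935547)
wrist grn [273. 226.] 295.5 [ 0.6164 -0.0622  0.01  ]
wrist blu [400. 128.] 1076.5 [0.7569 0.0581 0.024 ]
wrist blu [144.   4.] 182.0 [0.4916 0.1764 0.024 ]
scene white [196. 176.] 289.0 [ 0.5578 -0.212   0.01  ]
scene white [190. 187.] 130.0 [ 0.5869 -0.2056  0.01  ]
side white [217.  93.] 2466.0 [0.7117 0.6074 0.01  ]
side white [101.  54.] 1106.0 [0.4642 1.0655 0.01  ]
side white [316. 274.] 305.0 [ 0.5642 -0.2149  0.01  ]
side white [109.  89.] 142.5 [0.4189 0.7843 0.01  ]
side white [306. 282.] 142.0 [ 0.5364 -0.2231  0.01  ]
rail [196 190 179]
plate [92 85 77]
spotw [198 192 187]
frame [209 230 223]
```

View pics/w_crop.png

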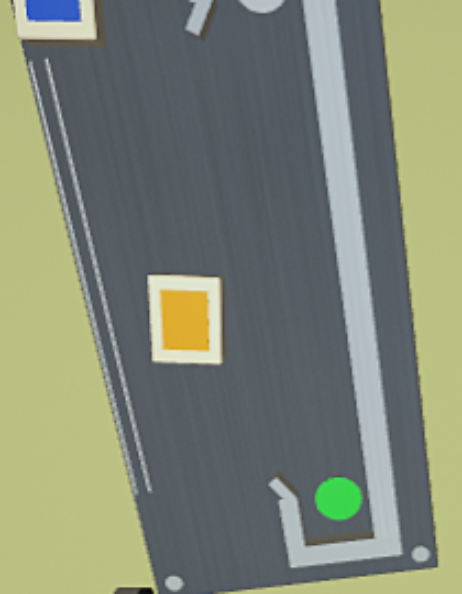

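View pics/s_crop.png

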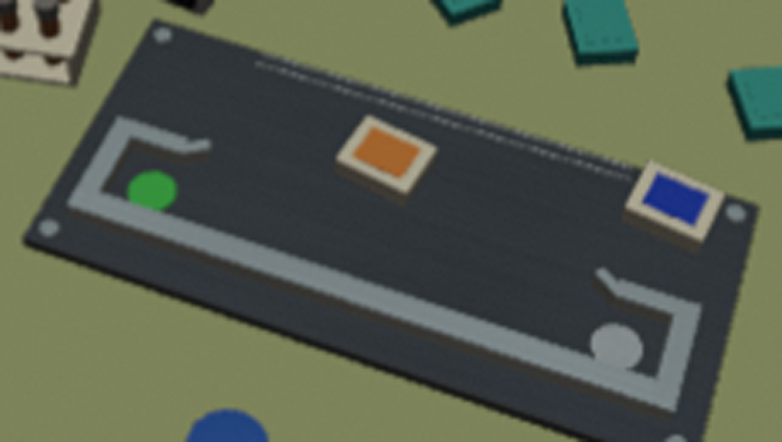

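Run:
```python
from h import *
T=pose(manip.get_obs())
im=cv2.imread("pics/wrist0.png");g=cv2.cvtColor(im,cv2.COLOR_BGR2GRAY).astype(float)
pts=[]
for v in range(15,205,5):
    x0=258+ (289-258)*v/243
    seg=g[v,int(x0)-8:int(x0)+9]; d=np.diff(seg); k=np.argmax(d)
    # subpixel
    w=np.clip(d[max(k-2,0):k+3],0,None); pts.append((int(x0)-8+0.5+ (np.arange(max(k-2,0),max(k-2,0)+len(w))*w).sum()/w.sum(),v))
P=onz("wrist",pts,.022,T)[:,:2]
vx,vy,x,y=cv2.fitLine(P.astype(np.float32),cv2.DIST_HUBER,0,.001,.001).ravel()
if vy<0:vx,vy=-vx,-vy
yaw=np.arctan2(-vx,vy)
n=np.array([np.cos(yaw),np.sin(yaw)]);t=np.array([-np.sin(yaw),np.cos(yaw)])
print("yaw deg",np.degrees(yaw),"resid",np.std((P-[x,y])@n))
gs=onz("wrist",[cen(blobs(mask(im,*GRN))[0])],.010,T)[0,:2]
print("rail-spot along x (18mm expected)",(np.array([x,y])-gs)@n)
# white spot in scene
s=cv2.imread("pics/scene0.png");c=s[262:282,370:392]
m=np.zeros(s.shape[:2],np.uint8);sg=cv2.cvtColor(s,cv2.COLOR_BGR2GRAY)
print(sg[272,381],sg[262,365])
m[264:280,370:390]=(sg[264:280,370:390]>110)*255
b=blobs(m,20);
for q in b: print("white",cen(q),cv2.contourArea(q),onz("scene",[cen(q)],.01)[0])
gsc=onz("scene",[cen(blobs(mask(s,*GRN))[0])],.01)[0,:2]
ws=onz("scene",[cen(b[0])],.01)[0,:2];d=ws-gsc;print("dist",np.linalg.norm(d),"yaw",np.degrees(np.arctan2(-d[0],d[1])))
# origin by wrist: spot at plate (32,-128)
O=gs-n*.032+t*.128;print("O",O)
for nm,z,msk in(("amb",.024,AMB),):
    c=blobs(mask(im,*msk))[0];w=onz("wrist",c.reshape(-1,2),z,T)[:,:2]
    r=cv2.minAreaRect((w*1000).astype(np.float32));a=onz("wrist",[cen(c)],z,T)[0,:2]
    print("amber plate",(a-O)@n,(a-O)@t, r)
# blue
p=onz("wrist",[(144,0)],.024,T)[0,:2];print("blue-ish",(p-O)@n,(p-O)@t)
for nm,px,z in(("jar",(400,128),.055),):
    p=onz("wrist",[px],z,T)[0,:2];print(nm,p)
```

```text
yaw deg 7.4136147 resid 9.817496381075875e-05
rail-spot along x (18mm expected) 0.017710088647224814
137 53
white (379.6487562189055, 272.9412935323383) 167.5 [0.5848582  0.19010615 0.01      ]
dist 0.2552636659954997 yaw 6.5192056172730135
O [0.56818804 0.06062148]
amber plate -0.03062882011891095 -0.016790023551140964 ((540.1657104492188, 39.833343505859375), (29.217187881469727, 23.30939292907715), 88.01512908935547)
blue-ish -0.05966803577668924 0.1279126642430856
jar [0.74479202 0.06043712]
```

The plate is turned about +7.4 deg: rail to spot measures 17.7 mm against 18, and spot to spot 255 against 256. The three views agree on the amber filter to about 2 mm. It is at plate (-31, -17) mm, turned about -9 deg, and the crop shows the amber window in a white frame. Next I shut the fingers, turn the tool and go above a point behind the filter.

```bash
python3 -m handwheel '[[[0.034,-0.131,0.1,0,0,0.18,0],[0.034,-0.131,0.1,0,0,0.36,0],[0.034,-0.131,0.1,0,0,0.54,0],[0.034,-0.131,0.1,0,0,0.72,0],[0.034,-0.131,0.1,0,0,0.9,0],[0.034,-0.131,0.1,0,0,1.08,0],[0.034,-0.131,0.1,0,0,1.26,0],[0.034,-0.131,0.1,0,0,1.442,0]]]'; python3 -m handwheel '[[[0,0,0.03,0,0,0,0],[0,0,0.06,0,0,0,0],[0,0,0.06,0,0,0,0]]]'
cat > st.py <<'E'
from h import *
import sys
O0=np.array([0.5682,0.0606]);yw=np.radians(7.41)
n=np.array([np.cos(yw),np.sin(yw)]);t=np.array([-np.sin(yw),np.cos(yw)])
def st():
    o=manip.get_obs();T=pose(o);p=T[:2,3]-O0
    print("clk %.2f"%o["clock"],"tcp",T[:3,3].round(4),"plate",round(p@n,4),round(p@t,4),"toolx-plate deg",round(np.degrees(np.arctan2(T[1,0],T[0,0])-yw),2),"tilt",round(np.degrees(np.arccos(-T[2,2])),2),"f",o["ft_force"].round(1),"g",round(o["grip_width"],2))
    return T
if __name__=="__main__":
    T=st()
    for nm in sys.argv[2:]:
        im=manip.camera(nm);f=f"pics/{nm}{sys.argv[1]}.png";cv2.imwrite(f,im)
        for c in blobs(mask(im,*AMB),20):
            a=onz(nm,[cen(c)],.024,T)[0];w=onz(nm,c.reshape(-1,2),.024,T)[:,:2]*1000
            if not(.4<a[0]<.8 and -.15<a[1]<.3):continue
            r=cv2.minAreaRect(w.astype(np.float32));q=a[:2]-O0
            print(nm,"amber px",np.round(cen(c)),"plate",(q@n).round(4),(q@t).round(4),"rect",np.round(r[1],1),"ang-plate",round((r[2]-np.degrees(yw)+45)%90-45,1))
E
python3 st.py 1 wrist scene side
```

```text
clock: 1.15
position: [0.4939, 0.034, 0.1312]
ee_rot: [0.998, 0.061, -0.0, 0.0]
ft_force: [0.2, 0.6, -0.5]
grip_width: 0.0
clock: 1.52
position: [0.4923, 0.0338, 0.0695]
ee_rot: [0.998, 0.064, -0.002, 0.0]
ft_force: [0.3, 0.0, -0.0]
grip_width: -0.004
clk 1.52 tcp [0.4923 0.0338 0.0695] plate -0.0787 -0.0168 toolx-plate deg -0.03 tilt 0.25 f [ 0.3  0.  -0. ] g -0.0
wrist amber px [281. 164.] plate -0.0304 -0.0168 rect [29.5 23.8] ang-plate -9.6
scene amber px [313. 214.] plate -0.0324 -0.0181 rect [29.5 22.9] ang-plate -8.7
side amber px [248. 202.] plate -0.0296 -0.0144 rect [29.3 23.3] ang-plate -9.7
```

View pics/wrist1.png

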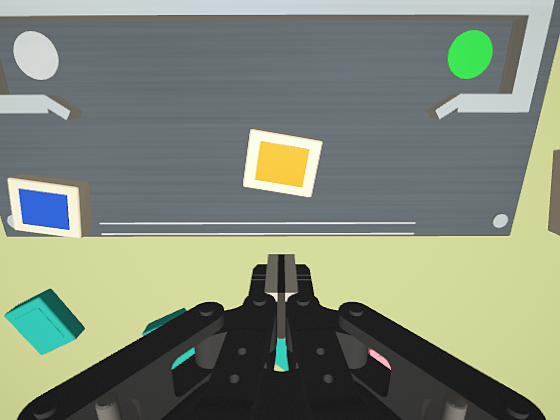

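The wrist picture shows the amber filter at (281,164), centred ahead of the tips at (281,258). The green spot is at (470,55) on the right. The shut tips are only about 15 mm wide, so I open them a little for a broader, squaring push, then lower.

```bash
python3 -m handwheel '[[[0,0,0.03,0,0,0,0.02],[0,0,0.054,0,0,0,0.02],[0,0,0.054,0,0,0,0.02]]]'; python3 st.py 2 wrist side
```

```text
clock: 2.05
position: [0.4936, 0.034, 0.0172]
ee_rot: [0.998, 0.064, -0.001, 0.0]
ft_force: [-0.5, -0.1, 0.7]
grip_width: 0.236
clk 2.05 tcp [0.4936 0.034  0.0172] plate -0.0774 -0.0168 toolx-plate deg -0.03 tilt 0.07 f [-0.5 -0.1  0.7] g 0.24
wrist amber px [281. 187.] plate -0.0303 -0.0167 rect [29.7 23.9] ang-plate -9.6
side amber px [249. 203.] plate -0.0287 -0.017 rect [29.3 23.3] ang-plate -9.7
```

View pics/wrist2.png

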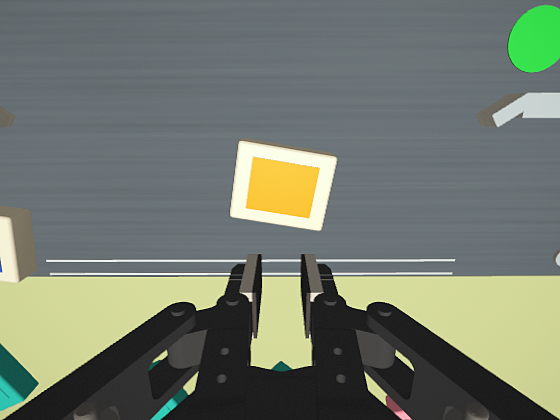

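The tips stand at (250,258) and (312,258), squarely behind the filter at (281,187). I lower 3 mm and push toward the rail.

```bash
python3 -m handwheel '[[[0.002,0,0.003,0,0,0,0.02],[0.01,0,0.003,0,0,0,0.02],[0.018,0,0.003,0,0,0,0.02],[0.026,0,0.003,0,0,0,0.02],[0.034,0,0.003,0,0,0,0.02],[0.042,0,0.003,0,0,0,0.02],[0.05,0,0.003,0,0,0,0.02],[0.058,0,0.003,0,0,0,0.02]]]'; python3 st.py 3 wrist side
```

```text
clock: 3.15
position: [0.5521, 0.0416, 0.0143]
ee_rot: [0.998, 0.064, 0.0, -0.0]
ft_force: [-0.6, 1.0, -0.5]
grip_width: 0.232
clk 3.15 tcp [0.5521 0.0416 0.0143] plate -0.0184 -0.0168 toolx-plate deg -0.03 tilt 0.01 f [-0.6  1.  -0.5] g 0.23
wrist amber px [276. 224.] plate 0.0121 -0.014 rect [23.6 29.8] ang-plate -0.1
```

View pics/wrist3.png

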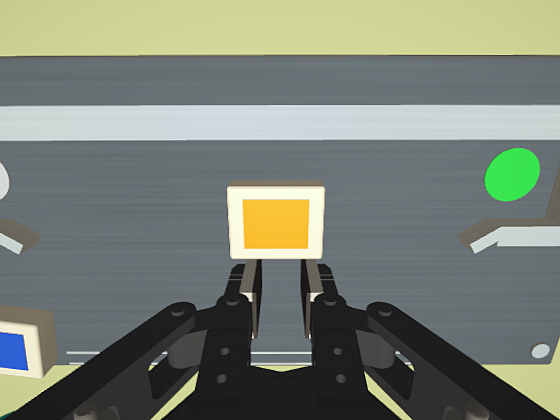

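The filter at (276,224) is now square to the plate, to 0.1 deg, and about 20 mm short of the rail. I continue to the rail with a small press.

```bash
python3 -m handwheel '[[[0.006,0,0,0,0,0,0.02],[0.012,0,0,0,0,0,0.02],[0.017,0,0,0,0,0,0.02],[0.02,0,0,0,0,0,0.02],[0.0215,0,0,0,0,0,0.02],[0.0215,0,0,0,0,0,0.02],[0.0215,0,0,0,0,0,0.02]]]'; python3 st.py 4 wrist
```

```text
clock: 4.12
position: [0.572, 0.0441, 0.0141]
ee_rot: [0.998, 0.064, -0.001, 0.0]
ft_force: [-4.9, -0.5, 2.7]
grip_width: 0.234
clk 4.12 tcp [0.572  0.0441 0.0141] plate 0.0017 -0.0169 toolx-plate deg -0.03 tilt 0.09 f [-4.9 -0.5  2.7] g 0.23
wrist amber px [275. 224.] plate 0.0323 -0.014 rect [23.6 29.7] ang-plate -0.1
```

View pics/wrist4.png

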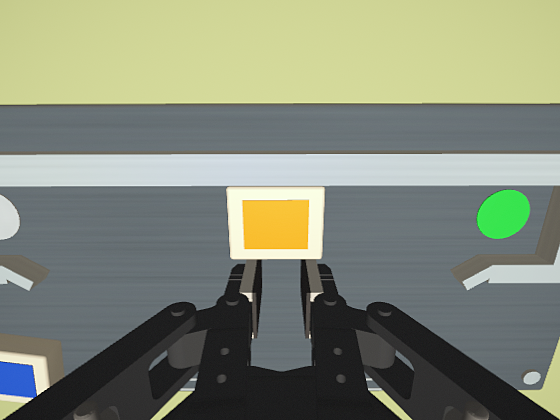

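The filter at (275,224) lies flush on the rail, at plate x 32 mm, angle 0.1 deg, with about 5 N of contact. It is over 100 mm from either spot and was held well over 0.2 s. I back off, lift and go to its +y side, turning the tool 90 deg.

```bash
python3 -m handwheel '[[[-0.012,0,0,0,0,0,0.02],[-0.03,0,-0.005,0,0,0,0.02],[-0.03,0,-0.06,0,0,0,0.012],[0,-0.02,-0.06,0,0,-0.18,0.012],[0.024,-0.057,-0.06,0,0,-0.36,0.012],[0.024,-0.057,-0.06,0,0,-0.54,0.012],[0.024,-0.057,-0.06,0,0,-0.72,0.012],[0.024,-0.057,-0.06,0,0,-0.9,0.012]]]'; python3 -m handwheel '[[[0,0,0,0,0,-0.18,0.012],[0,0,0,0,0,-0.36,0.012],[0,0,0,0,0,-0.54,0.012],[0,0,0,0,0,-0.67,0.012],[0,0,0,0,0,-0.67,0.012]]]'; python3 st.py 5 wrist side
```

```text
clock: 5.18
position: [0.5891, 0.1038, 0.0744]
ee_rot: [0.869, 0.495, 0.0, 0.0]
ft_force: [0.7, 0.5, 0.6]
grip_width: 0.143
clock: 5.8
position: [0.5891, 0.1037, 0.0744]
ee_rot: [0.661, 0.751, 0.0, 0.0]
ft_force: [0.5, 0.8, 0.1]
grip_width: 0.145
clk 5.80 tcp [0.5891 0.1037 0.0744] plate 0.0263 0.04 toolx-plate deg 89.87 tilt 0.04 f [0.5 0.8 0.1] g 0.15
wrist amber px [282. 301.] plate 0.0284 -0.014 rect [17.2 30.2] ang-plate 1.1
side amber px [269. 192.] plate 0.033 -0.0113 rect [23.1 30.1] ang-plate 3.8
```

View pics/wrist5.png

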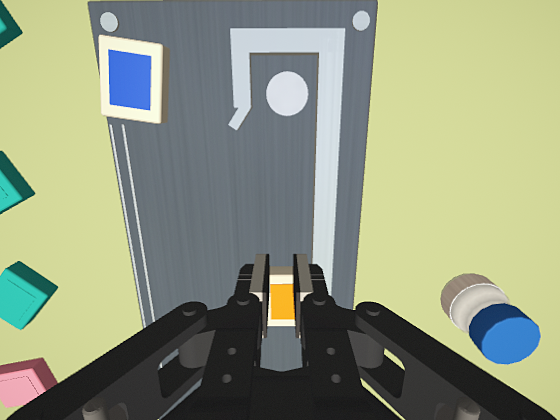

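View pics/side5.png

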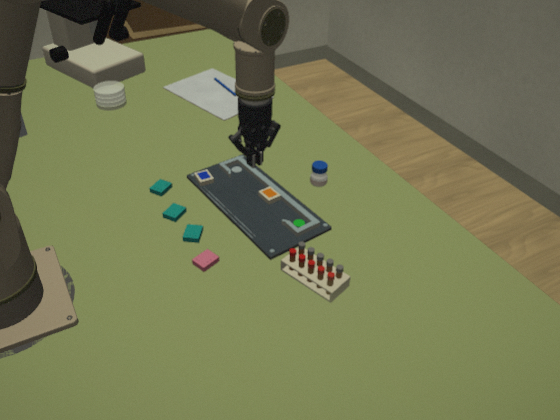

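The side view shows the filter at (269,192) still on the rail, with the fingers above its +y side; the wrist view has it partly hidden. I lower.

```bash
python3 -m handwheel '[[[0,-0.001,0.03,0,0,0.002,0.012],[0,-0.001,0.055,0,0,0.002,0.012],[0,-0.001,0.061,0,0,0.002,0.012],[0,-0.001,0.061,0,0,0.002,0.012]]]'; python3 st.py 6 wrist side scene
```

```text
clock: 6.4
position: [0.5885, 0.1038, 0.0136]
ee_rot: [0.662, 0.75, 0.0, 0.0]
ft_force: [0.5, -0.6, -0.3]
grip_width: 0.141
clk 6.40 tcp [0.5885 0.1038 0.0136] plate 0.0257 0.0402 toolx-plate deg 89.76 tilt 0.01 f [ 0.5 -0.6 -0.3] g 0.14
wrist amber px [285. 358.] plate 0.0289 -0.0071 rect [18.3 16.2] ang-plate -0.3
side amber px [269. 192.] plate 0.033 -0.0113 rect [23.1 30.1] ang-plate 3.8
scene amber px [303. 241.] plate 0.03 -0.0153 rect [22.7 29.2] ang-plate -0.1
```

View pics/wrist6.png

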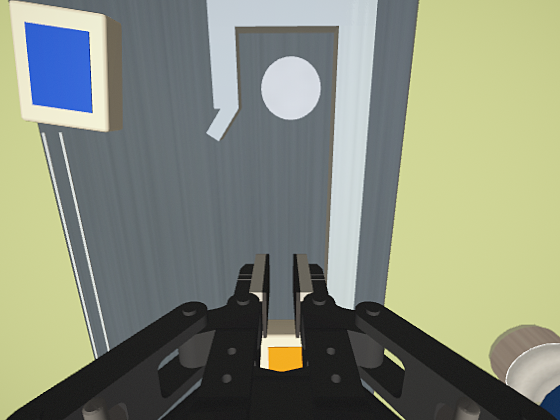

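View pics/scene6.png

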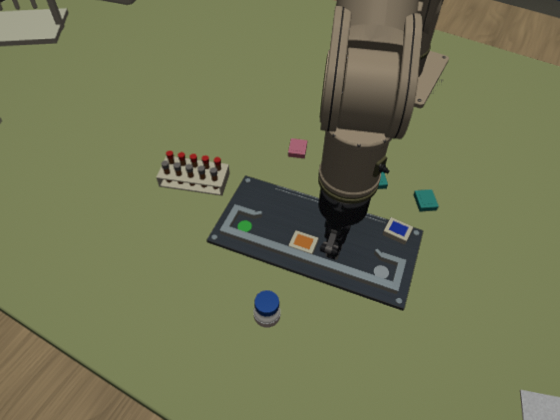

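Scene: filter at (303,241), fingertips at (332,245) on its left side, and no contact, with the force near zero. I start the slide toward green.

```bash
python3 -m handwheel '[[[-0.01,0,0,0,0,0,0.012],[-0.019,0,0,0,0,0,0.012],[-0.027,0,0,0,0,0,0.012],[-0.036,0,0,0,0,0,0.012],[-0.045,0.0005,0,0,0,0,0.012],[-0.054,0.0005,0,0,0,0,0.012],[-0.063,0.001,0,0,0,0,0.012],[-0.07,0.001,0,0,0,0,0.012]]]'; python3 st.py 7 side scene
```

```text
clock: 7.55
position: [0.5982, 0.0336, 0.0133]
ee_rot: [0.661, 0.75, -0.0, 0.0]
ft_force: [0.9, 0.4, -0.7]
grip_width: 0.139
clk 7.55 tcp [0.5982 0.0336 0.0133] plate 0.0263 -0.0306 toolx-plate deg 89.79 tilt 0.01 f [ 0.9  0.4 -0.7] g 0.14
side amber px [282. 203.] plate 0.0329 -0.0608 rect [23.4 29.2] ang-plate 0.2
scene amber px [273. 231.] plate 0.0305 -0.0729 rect [23.  27.7] ang-plate 0.2
```

Run:
```python
import cv2,numpy as np
a=cv2.imread("pics/scene7.png")[180:300,200:350];b=cv2.imread("pics/side7.png")[150:260,210:350]
cv2.imwrite("pics/c7.png",np.hstack([cv2.resize(a,(390,312),interpolation=3),cv2.resize(b,(390,312),interpolation=3)]))
```

```text
(no output)
```

View pics/c7.png

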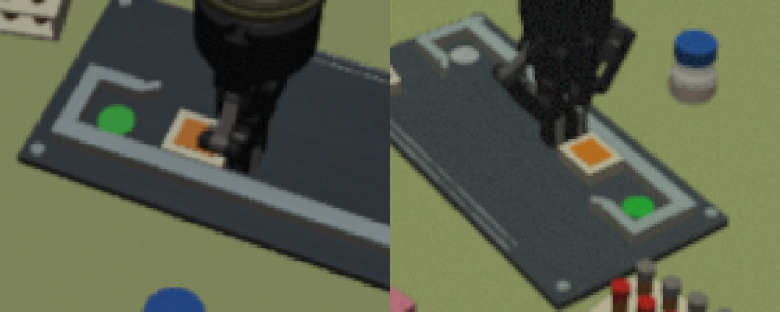

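The filter, at side (282,203), is still on the rail and square (0.2 deg), and enters clear of the splayed lip. About 63 mm remain.

```bash
python3 -m handwheel '[[[-0.008,0,0,0,0,0,0.012],[-0.016,0.0005,0,0,0,0,0.012],[-0.024,0.0005,0,0,0,0,0.012],[-0.032,0.001,0,0,0,0,0.012],[-0.04,0.001,0,0,0,0,0.012],[-0.047,0.0015,0,0,0,0,0.012],[-0.053,0.0015,0,0,0,0,0.012],[-0.057,0.0015,0,0,0,0,0.012]]]'; python3 st.py 8 side
```

```text
clock: 8.65
position: [0.6069, -0.0224, 0.0133]
ee_rot: [0.661, 0.75, 0.0, 0.0]
ft_force: [0.0, -0.3, -1.1]
grip_width: 0.144
clk 8.65 tcp [ 0.6069 -0.0224  0.0133] plate 0.0277 -0.0873 toolx-plate deg 89.79 tilt 0.01 f [ 0.  -0.3 -1.1] g 0.14
side amber px [297. 216.] plate 0.0331 -0.1176 rect [23.4 29.7] ang-plate -4.3
```

```bash
python3 -m handwheel '[[[-0.002,0,0,0,0,0,0.012],[-0.004,0,0,0,0,0,0.012],[-0.006,0,0,0,0,0,0.012],[-0.0075,0,0,0,0,0,0.012],[-0.0085,0,0,0,0,0,0.012],[-0.0085,0,0,0,0,0,0.012]]]'; python3 st.py 9 side scene;  python3 - <<'E'
import cv2,numpy as np
a=cv2.imread("pics/scene9.png")[180:300,200:350];b=cv2.imread("pics/side9.png")[150:260,210:350]
cv2.imwrite("pics/c9.png",np.hstack([cv2.resize(a,(390,312),interpolation=3),cv2.resize(b,(390,312),interpolation=3)]))
E
```

```text
clock: 9.45
position: [0.6078, -0.03, 0.0134]
ee_rot: [0.661, 0.75, 0.0, -0.0]
ft_force: [-1.5, 0.9, -0.2]
grip_width: 0.142
clk 9.45 tcp [ 0.6078 -0.03    0.0134] plate 0.0276 -0.095 toolx-plate deg 89.83 tilt 0.02 f [-1.5  0.9 -0.2] g 0.14
side amber px [299. 218.] plate 0.0328 -0.1251 rect [23.  29.4] ang-plate 1.7
```

View pics/c9.png

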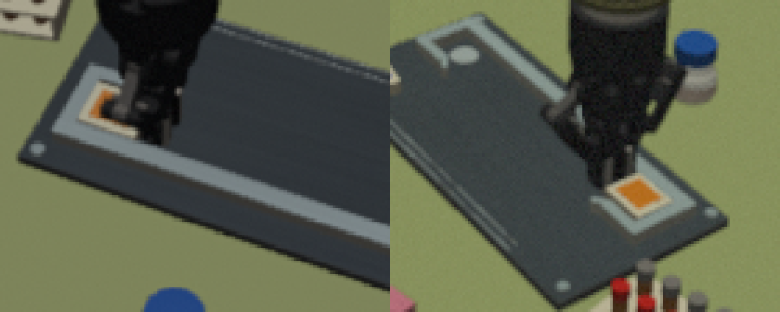

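The filter is nearly home, but there is no clear contact force yet, so I nudge on in small steps until I feel the stop.

```bash
python3 -m handwheel '[[[-0.001,0,0,0,0,0,0.012],[-0.002,0,0,0,0,0,0.012],[-0.002,0,0,0,0,0,0.012]]]'; python3 st.py 10 side
```

```text
clock: 9.93
position: [0.6078, -0.0302, 0.0133]
ee_rot: [0.661, 0.751, 0.001, -0.001]
ft_force: [-2.8, 7.8, 1.8]
grip_width: 0.144
clk 9.93 tcp [ 0.6078 -0.0302  0.0133] plate 0.0276 -0.0951 toolx-plate deg 89.9 tilt 0.13 f [-2.8  7.8  1.8] g 0.14
side amber px [299. 218.] plate 0.0329 -0.1255 rect [23.  28.2] ang-plate 2.1
```

The stop is felt: 7.8 N and no further travel. I back off, lift and check from above.

```bash
python3 -m handwheel '[[[0.006,-0.001,0,0,0,0,0.012],[0.02,-0.003,0,0,0,0,0.012],[0.05,-0.003,0,0,0,0,0.012],[0.06,-0.003,-0.06,0,0,0,0.012],[0.1,-0.003,-0.12,0,0,0,0.012],[0.12,-0.003,-0.15,0,0,0,0.012],[0.12,-0.003,-0.15,0,0,0,0.012],[0.12,-0.003,-0.15,0,0,0,0.012]]]'; python3 st.py 11 wrist side scene
python3 - <<'E'
from h import *
im=cv2.imread("pics/wrist11.png");cv2.imwrite("pics/c11.png",cv2.resize(im[120:300,200:380],None,fx=3.2,fy=3.2,interpolation=3))
E
```

```text
clock: 10.98
position: [0.5896, 0.0859, 0.1625]
ee_rot: [0.661, 0.75, -0.001, 0.0]
ft_force: [-0.4, 0.1, -1.1]
grip_width: 0.139
clk 10.97 tcp [0.5896 0.0859 0.1625] plate 0.0245 0.0223 toolx-plate deg 89.8 tilt 0.06 f [-0.4  0.1 -1.1] g 0.14
wrist amber px [286. 328.] plate 0.0308 -0.1281 rect [22.2 30. ] ang-plate 2.0
side amber px [299. 218.] plate 0.0327 -0.125 rect [23.4 29.4] ang-plate -3.3
scene amber px [244. 221.] plate 0.0302 -0.1291 rect [22.  29.3] ang-plate 0.2
```

View pics/wrist11.png

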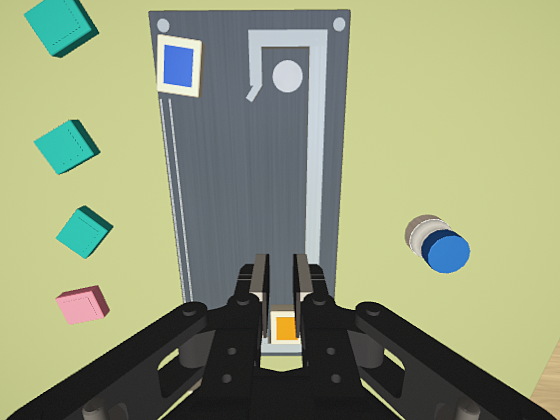

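View pics/c11.png

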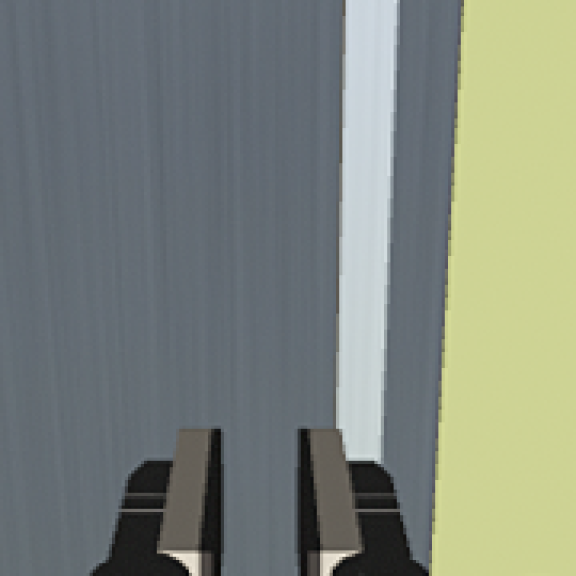

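View pics/scene11.png

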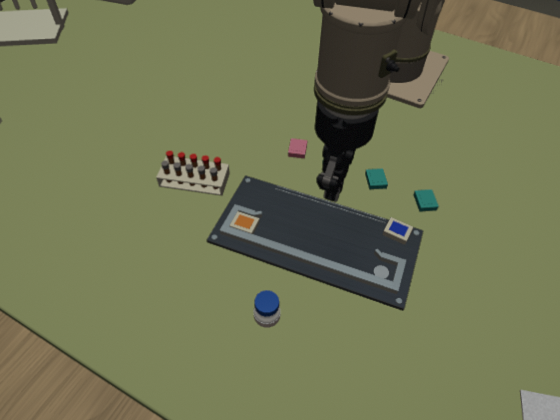

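The filter sits in the pocket (scene (244,221)), but the wrist view of it is hidden by the fingers, so I move higher for a clear view.

```bash
python3 -m handwheel '[[[0,0,-0.05,0,0,0,0.012],[-0.05,0,-0.07,0,0,0,0.012],[-0.1,0,-0.07,0,0,0,0.012],[-0.11,0,-0.07,0,0,0,0.012],[-0.11,0,-0.07,0,0,0,0.012]]]'; python3 st.py 12 wrist
python3 - <<'E'
from h import *
im=cv2.imread("pics/wrist12.png");cv2.imwrite("pics/c12.png",cv2.resize(im[90:290,190:390],None,fx=2.9,fy=2.9,interpolation=3))
E
```

```text
clock: 11.75
position: [0.6035, -0.0236, 0.2323]
ee_rot: [0.662, 0.75, -0.0, -0.001]
ft_force: [-0.3, -0.0, 0.2]
grip_width: 0.138
clk 11.75 tcp [ 0.6035 -0.0236  0.2323] plate 0.0242 -0.0881 toolx-plate deg 89.7 tilt 0.09 f [-0.3 -0.   0.2] g 0.14
wrist amber px [286. 212.] plate 0.0319 -0.1281 rect [23.  29.1] ang-plate -0.3
```

View pics/c12.png

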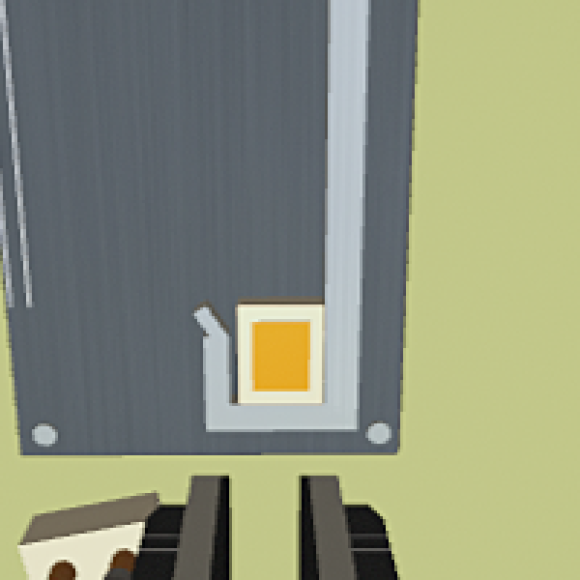

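The filter is flush with the rail and end stop, with the gap only at the lip: plate (31.9, -128.1) mm, -0.3 deg. I check the bystanders in the first and last scene pictures, then hand in.

Run:
```python
from h import *
for f in("scene0","scene11"):
    im=cv2.imread(f"pics/{f}.png")
    print(f,"blue",[np.round(cen(c),1) for c in blobs(mask(im,*BLU),40)],"rack",[np.round(cen(c),1) for c in blobs(mask(im,(0,0,165),(180,60,255)),100)[:2]])
manip.hand_in()
```

```text
scene0 blue [array([266.4, 301.5]), array([398.1, 228. ])] rack [array([196.1, 176. ]), array([190.1, 186.8])]
scene11 blue [array([266.4, 301.6]), array([398.1, 228. ])] rack [array([196.1, 176. ]), array([190.3, 186.8])]
the job is handed in; nothing more can be done
```

The amber filter is fully home in the green-spot pocket, and I handed the job in at about 12 s of the 48 s allowed. No verdict was reported.

- **Moves:** I pushed the filter square against the rail with slightly open fingertips, at about plate y -14 mm, over 100 mm from either spot. Then I slid it along the rail to the end stop, where I felt about 8 N, and backed off and lifted clear.
- **Filter, last check:** The clear wrist view put it at plate (31.9, -128.1) mm, turned -0.3 deg. Home is (32, -128).
- **Bystanders:** The blue filter, jar and rack were at the same scene-camera pixels as at the start, to within 0.2 px.
- **Disagreements:** With the filter in the pocket, the side and scene cameras gave positions 1 to 3 mm off the wrist view. The side camera's angle also wandered by up to about 4 deg. That fits their calibration error and coarse pixels, so I relied on the wrist view, where the filter sat flush on both faces.

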